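Set a PVC panel on the sawing board for cutting

TASK

Get the white PVC panel ready for the saw: push it with the fingertips along the sawing board, so that its long side lies flush against the wooden fence and its black cut line is level with the right-hand end of the board (as the robot sees it), the short piece to be cut off hanging out past that end. Only push it, gently: do not grip, lift or tip it, and leave the tin, the pipe fittings and the saw where they are.

Things in the scene. Friction and masses are not known exactly. Their poses are not given: they have to be found in the camera images.
- board: Sawing board, fixed to the counter: plywood 210 (its x) by 320 (its y), on two battens, top face 48 mm above the counter. Origin: centre of its underside, on the counter. Along its far (+x) edge runs a wooden fence 20 thick and 22 high above the top face, over the full 320 mm; the fence's inner face is at board x = +85 mm and looks to board -x. The right-hand end is the upright face at board y = -160 mm.
- corner (a point): Point on the board's top face where the fence's inner face meets the right-hand end (board x = +85, y = -160, z = 48 mm). Axes as the board's: x towards the fence, y along the fence away from the right-hand end.
- panel: Loose flat white PVC panel, 100 wide (its x) by 240 long (its y) by 6 thick, 0.14 to 0.28 kg, lying flat on the board and free to slide (friction on the board coefficient about 0.35, 0.4 to 1.2 N). Origin: centre of its underside. Its +x long side (x = +50 mm) is the one that goes against the fence; its -y end is the one that will overhang. Its -x long side and its +y end are free to be pushed.
- cut_line (a point): Middle of the black line, 3 mm wide, drawn straight across the panel's top face 60 mm from its -y end (panel x = 0, y = -60, z = 6 mm).
- edge_a (a point): Lower corner of the panel where its +x long side meets its -y end (panel x = +50, y = -120 mm).
- edge_b (a point): Lower corner of the panel where its +x long side meets its +y end (panel x = +50, y = +120 mm).
- tin: Blue and yellow tin of pipe cement, 73 in diameter, 94 high with its cap, standing on the counter left of the board. Origin: centre of its foot. Leave alone.
- elbow: White 90-degree PVC pipe elbow, 42 high, arms reaching 48 mm from its corner along its +x and +y, lying on the counter on the robot's side of the board. Origin: on the counter below its corner. Leave alone.
- coupling: White PVC pipe coupling, an upright tube 48 in diameter and 56 high, on the counter beyond the fence. Origin: centre of its foot. Leave alone.
- saw: Back saw lying flat on the counter to the right of the board, 415 long, 95 wide, 23 high: blade from its origin along +x for 300 mm, dark wooden handle to -x. Leave alone.

How it is judged:
At the end, for the whole second after the job is handed in: The panel lies flat and still on the board, both ends of its long side within 3 mm of the fence, and the middle of its cut line within 4 mm of the board's right-hand end (y of cut_line in the frame of corner between -0.004 and 0.004 m and x of each of edge_a, edge_b in the frame of corner above -0.003 m and z of panel in the frame of board between 0.045 and 0.051 m and angle between panel's own z axis and vertical below 0.03 rad and linear speed of panel below 0.01 m/s); the robot touches nothing.
It fails at once if the panel is lifted more than 8 mm off the board or tipped (z of panel in the frame of board above 0.056 m or angle between panel's own z axis and vertical above 0.12 rad).
It fails at once if the panel is gripped or pushed hard (over 35 N) (contact force between the fingers and panel above 35 N).
It fails at once if the panel is pushed with something other than the fingers (contact force between the arm and panel above 2 N).
It fails at once if the tin or the coupling is moved more than 15 mm or tipped (distance of any of tin, coupling from where it was at the start of the episode above 0.015 m or angle between any of tin, coupling's own z axis and vertical above 0.3 rad).
It fails at once if the elbow or the saw is moved more than 15 mm (distance of any of elbow, saw from where it was at the start of the episode above 0.015 m).
It also fails if it takes over 54 s, if anything falls off the work surface, if the arm or the gripper's body presses on something with over 40 N, if the wrist force passes 120 N, or if a joint passes its speed limit or range.

ROBOT

A 6-joint arm with a two-finger parallel gripper is mounted at the origin on the work surface. World frame = base frame: x ahead of the robot, y to its left, z up, the work surface at z = 0. Lengths are in m, angles in rad, forces in N, time in s.
With the tool pointing down it reaches from about 0.275 to 0.725 m from the base axis. Payload 15.9 kg.
Tool frame: the origin (TCP) lies on the centre line of the jaws, within the pads' length; the fingertips stand 11 mm ahead of it and the grasp point (between the pads) lies 8 mm behind it; x points along the fingers, y is the direction in which the jaws open and shut, and the axes are right-handed (so a half turn about x gives the same grasp; the last joint's range is limited). The gripper opens to 85 mm and grips with 20 to 120 N. Pads are 22 mm wide; open, the fingers measure 114 mm over their backs; the gripper's body (76 mm by 85 mm) begins 54 mm behind the grasp point. The pads swing forward as they close: fully open they stand 13 mm farther back than shut.
Start: joints at [1.24, 0.213, -0.034, 1.323, 0, 1.571], TCP at [0.162, 0.473, 0.242] pointing down, gripper open.
Joint ranges: [-2.98, 2.98], [-0.74, 1.72], [-1.14, 1.35], [-2.1, 2.04], [-1.57, 1.44], [-3.14, 3.14]. Speed limits (rad/s): [1.89, 1.89, 2.39, 2.57, 3.14, 3.14].

INTERFACE

Orientations are given as a 3x3 rotation matrix whose columns are the frame's x, y, z axes.
In Python, from rig import * gives the robot as it stands.
- The arm moves only by the tool move_arm, never from a script. Its argument "increments" is a list of rows, each a list of 3 entries, a list of its own where there are three numbers: the opening, from 0 (shut) to 1 (fully open), then the shift along the world's x, y, z in units of 0.03 m (1.0 is 0.03 m), then the turn about the world's z in units of 0.1 rad (1.0 is 0.1 rad). In form: [[claw, [dx, dy, dz], spin], ...]. A call has 1 to 5 rows; each row shifts and turns the commanded pose from where the row before left it; what a row does not reach is not made up. A row lasts 1/10 s, in which the tool goes at most 50 mm and 8.59 degrees, less where a joint would pass 70% of its speed; a pose out of reach is approached as far as the arm can. A call with a number of a shift or a turn outside -1 to 1 is refused whole. A call with a gripper value outside its range is refused whole. The fingers move at their own pace and stop on an object; "force" is the grip in N (left out, the last holds). Time passes only in rows, so rows that do not move let the fingers close. It gives the time, the measured TCP pose, the force and the opening at its end, in the units of the state.
- observe(): the state, without advancing time (a new reading comes with each control period).
- read_camera(name): name is "scene" or "top" or "wrist"; returns a dict with "frame" (420x560x3 uint8, red, green, blue), "K" (3x3 intrinsics, pixels), "view" (4x4, takes a point from world to camera coordinates); the wrist camera has in their place "T_tool_cam" (4x4, takes a point from camera to tool coordinates, whose origin is the TCP and whose axes are the tool frame's). Camera axes: x right, y up, looking along -z (the intrinsics and any distortion apply to the point x, -y, -z); pixel columns grow to the right and rows downward; lengths in m; the calibration is good to about 2 mm. A picture is of the moment at which its call begins: read the wrist's pose just before it. There is no depth.
- hand_in(): hands the job in, once; it reports no verdict.
The state is a dict: "time": time; "joint_pos": joint angles; "dq": joint speeds; "tau": joint torques, N m; "tcp_pos": TCP position; "tcp_rot": TCP orientation; "force": force on the tool from outside, world axes, zero at the start; "wrist_torque": the same for the moment, N m; "grip_width": opening from 0.0 (shut) to 1.0 (fully open).
Only numpy, scipy, OpenCV 4.12 (cv2) and the standard library are available. Lean on these libraries where they do the work, as an engineer would, in place of code of your own. Each camera call takes 0.05 s, during which the arm holds its last target. There are 200 camera calls.

## Working session

There is one attempt and no reset: what is moved stays moved. The work goes in short steps, Python scripts to look and compute and a tool call to move; the robot and the scene stay as the last step left them, time stands still between calls to the robot, and variables do not carry over. Pictures are saved under pics/ and viewed, about 8 in all and at most 12, crops included, and the job is handed in when it is done.

Besides the shell and the picture viewer there is one more tool, called after "Emit:" by a JSON object that holds its "fn" and its "kwargs". move_arm: Moves the arm, as the interface text tells. Its arguments: {"type":"object","properties":{"increments":{"type":"array","items":{"type":"array"}},"force":{"type":"number"}},"required":["increments"]}

```bash
mkdir -p pics
python3 - <<'E'
from rig import *
import cv2,pickle
print(observe())
d={}
for n in("top","scene"):
    c=read_camera(n);d[n]=c;cv2.imwrite(f"pics/{n}0.png",c["frame"][:,:,::-1]);print(n,c["K"],c["view"],c.keys())
pickle.dump(d,open("c0.pkl","wb"))
E
```

```text
{'time': 0.0, 'joint_pos': array([ 1.23998448e+00,  2.13333746e-01, -3.50261150e-02,  1.32348336e+00,
        1.92763725e-05,  1.57081586e+00]), 'dq': array([ 4.23710407e-05, -4.59427435e-04, -8.68158216e-04,  2.77854112e-04,
       -6.83471215e-04, -9.48202008e-04]), 'tau': array([-4.90254911e-05, -6.86164427e+01,  4.87119377e+01,  1.74495840e-02,
        1.21761278e-06,  1.58056787e-05]), 'tcp_pos': array([0.16230051, 0.47260191, 0.24184043]), 'tcp_rot': array([[-3.58274311e-04,  3.24829260e-01,  9.45772607e-01],
       [-9.83870531e-04,  9.45772095e-01, -3.24829457e-01],
       [-9.99999452e-01, -1.04689585e-03, -1.92559096e-05]]), 'force': array([-0.01347076, -0.17887657,  0.73815527]), 'wrist_torque': array([ 0.00234537,  0.01191554, -0.01054607]), 'grip_width': 1.0004739210194402}
top [[434.36262122   0.         279.47112409]
 [  0.         434.36262122 201.03500347]
 [  0.           0.           1.        ]] [[ 1.44606119e-02 -9.99659368e-01  2.17264711e-02  5.56927215e-04]
 [ 9.98226920e-01  1.56878218e-02  5.74187103e-02 -5.61663175e-01]
 [-5.77399927e-02  2.08576386e-02  9.98113747e-01 -1.07628167e+00]
 [ 0.00000000e+00  0.00000000e+00  0.00000000e+00  1.00000000e+00]] dict_keys(['frame', 'K', 'view'])
scene [[398.20531979   0.         279.8957727 ]
 [  0.         398.20531979 205.38827698]
 [  0.           0.           1.        ]] [[-0.53888897  0.84231701  0.01003673  0.29129943]
 [-0.5938643  -0.3883327   0.70464382  0.32403663]
 [ 0.59743106  0.37376433  0.70949021 -1.33733389]
 [ 0.          0.          0.          1.        ]] dict_keys(['frame', 'K', 'view'])
```

View pics/top0.png

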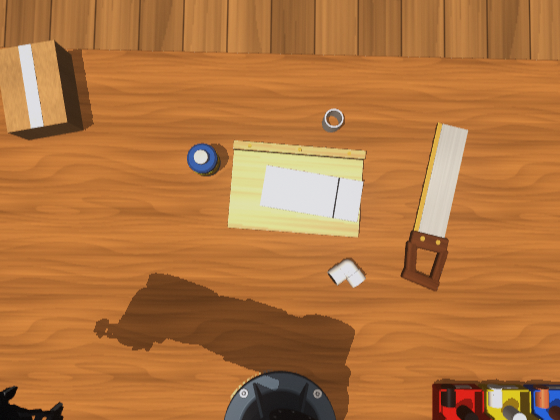

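View pics/scene0.png

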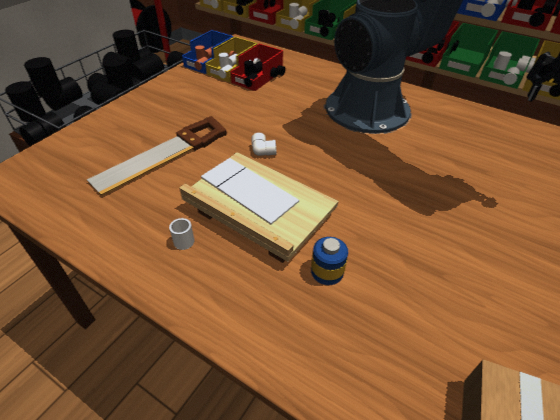

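The top view shows the board with corners near (234,141), (366,151), (359,236) and (228,227), and the panel turned slightly on it. The panel's left end runs (266,166)–(261,205), and the cut line runs (339,178)–(334,217). The tin is at (203,158), the elbow at (347,271), the coupling at (333,119) and the saw to the right. The scene view agrees.

```bash
cat > h.py <<'E'
import numpy as np,cv2
def rays(px,K,view):
    px=np.atleast_2d(px).astype(float)
    d=np.c_[(px[:,0]-K[0,2])/K[0,0],-(px[:,1]-K[1,2])/K[1,1],-np.ones(len(px))]
    R=view[:3,:3];return -R.T@view[:3,3],d@R
def toplane(px,K,view,z):
    o,d=rays(px,K,view);return (o+d*((z-o[2])/d[:,2])[:,None])[:,:2]
def proj(P,K,view):
    c=np.atleast_2d(P)@view[:3,:3].T+view[:3,3]
    return np.c_[K[0,0]*c[:,0]/-c[:,2]+K[0,2],K[1,1]*-c[:,1]/-c[:,2]+K[1,2]]
def wristview(c,s):
    T=np.eye(4);T[:3,:3]=s["tcp_rot"];T[:3,3]=s["tcp_pos"]
    return np.linalg.inv(T@c["T_tool_cam"])
E
python3 - <<'E'
import pickle,cv2,numpy as np
from h import *
c=pickle.load(open("c0.pkl","rb"))["top"];K,V=c["K"],c["view"]
print("cam",rays([0,0],K,V)[0])
f=c["frame"];hsv=cv2.cvtColor(f,cv2.COLOR_RGB2HSV)
for p in [(300,185),(350,200),(245,200),(300,225),(300,147),(300,152),(337,198),(280,260)]:print(p,f[p[1],p[0]],hsv[p[1],p[0]])
def big(m):
    cs,_=cv2.findContours(m.astype(np.uint8),cv2.RETR_EXTERNAL,cv2.CHAIN_APPROX_NONE);return max(cs,key=cv2.contourArea)[:,0]
roi=np.zeros(f.shape[:2],bool);roi[135:245,222:372]=1
pm=roi&(hsv[...,1]<40)&(hsv[...,2]>150)
pm=cv2.morphologyEx(pm.astype(np.uint8),cv2.MORPH_CLOSE,np.ones((5,5)))
bm=roi&(hsv[...,0]>=20)&(hsv[...,2]>120)
bm=cv2.morphologyEx((bm|(pm>0)).astype(np.uint8),cv2.MORPH_CLOSE,np.ones((5,5)))
for n,m,z in(("panel",pm,.054),("boardtop",bm,.048)):
    w=toplane(big(m),K,V,z).astype(np.float32);r=cv2.minAreaRect(w);print(n,r,cv2.boxPoints(r).round(4).tolist())
dk=np.argwhere((f.max(2)<90)&(cv2.erode(pm,np.ones((3,3)))>0))[:,::-1]
print("line",len(dk),toplane(dk,K,V,.054).mean(0), cv2.fitLine(toplane(dk,K,V,.054).astype(np.float32),2,0,.01,.01).ravel())
o=f.copy();cv2.drawContours(o,[big(pm)[:,None]],-1,(255,0,0));cv2.drawContours(o,[big(bm)[:,None]],-1,(0,0,255))
cv2.imwrite("pics/ov.png",cv2.resize(o[125:250,215:380],None,fx=4,fy=4,interpolation=0)[:,:,::-1])
for n,p,z in(("tin",(203,158),.09),("coup",(333,119),.056),("elb",(347,271),.03)):print(n,toplane(p,K,V,z))
E
```

```text
cam [0.49851475 0.0318167  1.1064894 ]
(300, 185) [226 226 229] [120   3 229]
(350, 200) [224 223 227] [128   4 227]
(245, 200) [225 224 162] [ 30  71 225]
(300, 225) [224 208 139] [ 24  97 224]
(300, 147) [217 187 105] [ 22 132 217]
(300, 152) [224 205 132] [ 24 105 224]
(337, 198) [224 224 227] [120   3 227]
(280, 260) [196 124  61] [ 14 176 196]
panel ((0.5798206925392151, -0.067434161901474), (0.24009883403778076, 0.10132525861263275), 81.27799224853516) [[0.5115000009536743, -0.17839999496936798], [0.6116999983787537, -0.19380000233650208], [0.6481000185012817, 0.04349999874830246], [0.5479000210762024, 0.05889999866485596]]
boardtop ((0.5918933749198914, -0.03163465857505798), (0.3240671455860138, 0.21403920650482178), 86.47492980957031) [[0.47510001063346863, -0.1868000030517578], [0.6887000203132629, -0.19990000128746033], [0.7087000012397766, 0.12349999696016312], [0.4950000047683716, 0.13670000433921814]]
line 26 [ 0.57143721 -0.12690676] [ 0.989232   -0.14635599  0.5714372  -0.12690677]
tin [[0.65573998 0.1916903 ]]
coup [[ 0.76316653 -0.11871441]]
elb [[ 0.39043384 -0.15989374]]
```

View pics/ov.png

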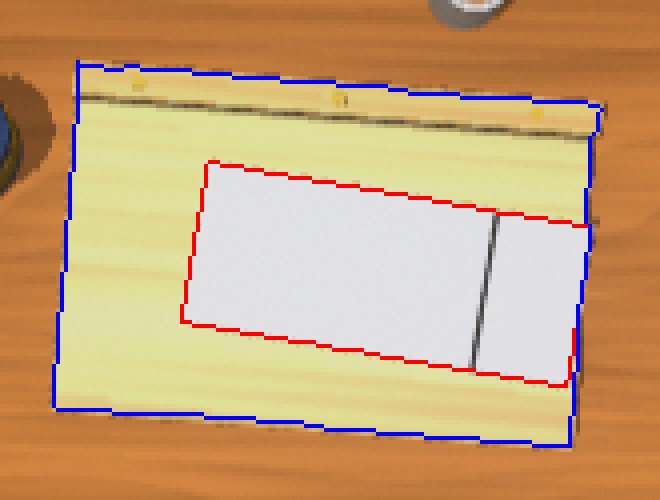

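Panel measured about 5° off square to the board, 30–55 mm from the fence, with the cut line about 65 mm short of the board's end. I'll go above the robot-side long edge with the jaws open and parallel to the fence.

Emit:
{"fn": "move_arm", "kwargs": {"increments": [[1,[0.63,-1,0],0.15],[1,[0.63,-1,0],0.15],[1,[0.63,-1,0],0.15],[1,[0.63,-1,0],0.15],[1,[0.63,-1,0],0.15]]}}

```text
time: 0.6
tcp_pos: [0.2572, 0.3215, 0.2421]
tcp_rot: [[-0.0, 0.252, 0.968], [-0.0, 0.968, -0.252], [-1.0, -0.0, -0.0]]
force: [0.3, 0.4, -0.3]
grip_width: 1.002
```

Emit:
{"fn": "move_arm", "kwargs": {"increments": [[1,[0.63,-1,0],0.15],[1,[0.63,-1,0],0.15],[1,[0.63,-1,0],0.15],[1,[0.63,-1,0],0.15],[1,[0.63,-1,0],0.15]]}}

```text
time: 1.1
tcp_pos: [0.3518, 0.1715, 0.2422]
tcp_rot: [[-0.0, 0.179, 0.984], [-0.0, 0.984, -0.179], [-1.0, -0.0, -0.0]]
force: [1.3, 0.5, 0.5]
grip_width: 0.997
```

Emit:
{"fn": "move_arm", "kwargs": {"increments": [[1,[0.63,-1,0],0.15],[1,[0.63,-1,0],0.15],[1,[0.63,-1,0],0.15],[1,[0.63,-1,-0.5],0.15],[1,[0.63,-1,-0.5],0.15]]}}

```text
time: 1.6
tcp_pos: [0.4466, 0.0214, 0.212]
tcp_rot: [[0.001, 0.105, 0.994], [0.0, 0.994, -0.105], [-1.0, 0.0, 0.001]]
force: [0.4, 0.0, -0.0]
grip_width: 0.999
```

Emit:
{"fn": "move_arm", "kwargs": {"increments": [[1,[0.5,-1,-0.5],0.15],[1,[0.5,-1,-0.5],0.15],[1,[0.5,-0.9,-0.5],0.15],[1,[0,0,-0.5],0],[1,[0,0,0],0]]}}

```text
time: 2.1
tcp_pos: [0.4897, -0.0646, 0.1503]
tcp_rot: [[-0.004, 0.062, 0.998], [0.001, 0.998, -0.062], [-1.0, 0.0, -0.004]]
force: [-1.4, 0.1, 1.1]
grip_width: 1.004
```

Run:
```python
from rig import *
import cv2,pickle
s=observe();c=read_camera("wrist");cv2.imwrite("pics/w1.png",c["frame"][:,:,::-1]);print(c["T_tool_cam"],c["K"],s["joint_pos"])
pickle.dump((s,c),open("w1.pkl","wb"))
```

```text
[[ 6.84515719e-04  3.11593368e-01 -9.50215294e-01 -1.32021144e-01]
 [ 9.99999753e-01 -6.43250962e-05  6.99286026e-04 -3.47044822e-04]
 [ 1.56770198e-04 -9.50215538e-01 -3.11593335e-01 -8.02357849e-02]
 [ 0.00000000e+00  0.00000000e+00  0.00000000e+00  1.00000000e+00]] [[339.30132421   0.         282.52968561]
 [  0.         339.30132421 217.38981254]
 [  0.           0.           1.        ]] [-1.31169446e-01  2.40600307e-01 -2.34799248e-01  1.09923457e+00
  6.32757130e-05 -6.89553262e-02]
```

View pics/w1.png

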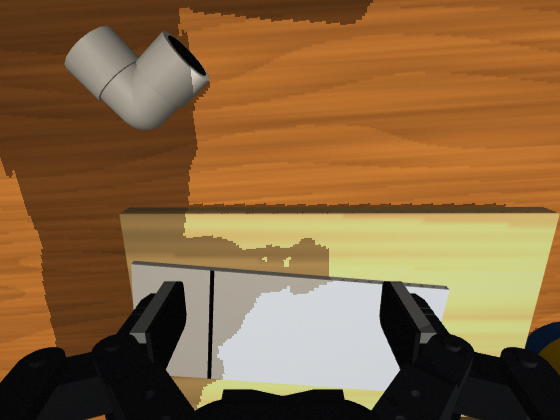

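Emit:
{"fn": "move_arm", "kwargs": {"increments": [[1,[0,0,-0.8],0],[1,[0,0,-0.8],0],[1,[0,0,-0.6],0],[1,[0,0,0],0]]}}

```text
time: 2.55
tcp_pos: [0.4897, -0.0634, 0.0854]
tcp_rot: [[-0.002, 0.06, 0.998], [0.0, 0.998, -0.06], [-1.0, 0.0, -0.002]]
force: [-0.4, 0.3, 0.8]
grip_width: 0.998
```

The wrist view shows the elbow at top left, well clear of the fingers. The panel's near edge runs (133,263)–(447,288), the cut line is at about (211,325), and the board's near edge is at row 210. I'll lower by touch.

Emit:
{"fn": "move_arm", "kwargs": {"increments": [[1,[0,0,-0.4],0],[1,[0,0,-0.2],0],[1,[0,0,-0.1],0],[1,[0,0,0],0]]}}

```text
time: 2.95
tcp_pos: [0.4909, -0.0641, 0.0653]
tcp_rot: [[-0.0, 0.061, 0.998], [0.0, 0.998, -0.061], [-1.0, -0.0, -0.0]]
force: [0.5, -0.5, 0.4]
grip_width: 1.004
```

Emit:
{"fn": "move_arm", "kwargs": {"increments": [[1,[0,0,-0.07],0],[1,[0,0,0],0]]}}

```text
time: 3.15
tcp_pos: [0.491, -0.0642, 0.0633]
tcp_rot: [[0.0, 0.061, 0.998], [-0.0, 0.998, -0.061], [-1.0, -0.0, 0.0]]
force: [0.1, 0.6, 0.6]
grip_width: 0.997
```

Emit:
{"fn": "move_arm", "kwargs": {"increments": [[1,[0,0,-0.07],0],[1,[0,0,0],0]]}}

```text
time: 3.35
tcp_pos: [0.4908, -0.0641, 0.061]
tcp_rot: [[-0.0, 0.061, 0.998], [0.0, 0.998, -0.061], [-1.0, 0.0, -0.0]]
force: [-0.2, -0.7, 0.4]
grip_width: 1.002
```

Emit:
{"fn": "move_arm", "kwargs": {"increments": [[1,[0,0,-0.07],0],[1,[0,0,0],0]]}}

```text
time: 3.55
tcp_pos: [0.4908, -0.0641, 0.0588]
tcp_rot: [[-0.0, 0.061, 0.998], [0.0, 0.998, -0.061], [-1.0, 0.0, -0.0]]
force: [-0.2, -0.1, -0.4]
grip_width: 1.004
```

Emit:
{"fn": "move_arm", "kwargs": {"increments": [[1,[0,0,-0.07],0],[1,[0,0,0],0]]}}

```text
time: 3.75
tcp_pos: [0.4907, -0.0641, 0.0566]
tcp_rot: [[-0.0, 0.061, 0.998], [0.0, 0.998, -0.061], [-1.0, 0.0, -0.0]]
force: [-0.8, 0.1, -0.8]
grip_width: 0.996
```

Emit:
{"fn": "move_arm", "kwargs": {"increments": [[1,[0,0,-0.07],0],[1,[0,0,0],0]]}}

```text
time: 3.95
tcp_pos: [0.4907, -0.0641, 0.0545]
tcp_rot: [[-0.0, 0.061, 0.998], [0.0, 0.998, -0.061], [-1.0, 0.0, -0.0]]
force: [-0.1, 0.6, 0.2]
grip_width: 0.994
```

Emit:
{"fn": "move_arm", "kwargs": {"increments": [[1,[0,0,-0.07],0],[1,[0,0,0],0]]}}

```text
time: 4.15
tcp_pos: [0.4908, -0.0641, 0.0525]
tcp_rot: [[-0.0, 0.061, 0.998], [-0.0, 0.998, -0.061], [-1.0, -0.0, -0.0]]
force: [0.2, -0.3, 0.1]
grip_width: 1.002
```

Emit:
{"fn": "move_arm", "kwargs": {"increments": [[1,[0,0,-0.07],0],[1,[0,0,0],0]]}}

```text
time: 4.35
tcp_pos: [0.4908, -0.0641, 0.0504]
tcp_rot: [[-0.0, 0.061, 0.998], [0.0, 0.998, -0.061], [-1.0, -0.0, -0.0]]
force: [-0.4, 0.0, 0.3]
grip_width: 1.001
```

Emit:
{"fn": "move_arm", "kwargs": {"increments": [[1,[0,0,-0.07],0],[1,[0,0,0],0]]}}

```text
time: 4.55
tcp_pos: [0.4908, -0.0641, 0.0483]
tcp_rot: [[-0.0, 0.061, 0.998], [0.0, 0.998, -0.061], [-1.0, -0.0, -0.0]]
force: [-0.8, 0.0, 0.4]
grip_width: 1.001
```

Emit:
{"fn": "move_arm", "kwargs": {"increments": [[1,[0,0,-0.04],0],[1,[0.2,-0.012,0],0],[1,[0.2,-0.012,0],0],[1,[0.2,-0.012,0],0],[1,[0.2,-0.012,0],0]]}}

```text
time: 5.05
tcp_pos: [0.5156, -0.0656, 0.0473]
tcp_rot: [[0.0, 0.061, 0.998], [-0.0, 0.998, -0.061], [-1.0, -0.0, 0.0]]
force: [-3.0, -0.7, -0.5]
grip_width: 0.997
```

Emit:
{"fn": "move_arm", "kwargs": {"increments": [[1,[0.2,-0.012,0],0],[1,[0.2,-0.012,0],0],[1,[0,0,0],0]]}}

```text
time: 5.35
tcp_pos: [0.5277, -0.0663, 0.0473]
tcp_rot: [[0.0, 0.061, 0.998], [-0.0, 0.998, -0.061], [-1.0, 0.0, 0.0]]
force: [0.1, 0.4, 0.0]
grip_width: 0.999
```

Run:
```python
from rig import *
import cv2,pickle
s=observe();c=read_camera("wrist");cv2.imwrite("pics/w2.png",c["frame"][:,:,::-1])
```

```text
(no output)
```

View pics/w2.png

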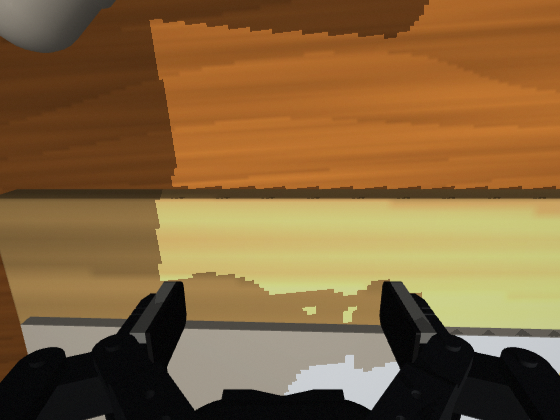

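The fingers are pushing the near edge properly: in the picture it runs (25,318)–(560,335), nearly square now. On towards the fence, slowing before contact.

Emit:
{"fn": "move_arm", "kwargs": {"increments": [[1,[0.2,-0.012,0],0],[1,[0.2,-0.012,0],0],[1,[0.2,-0.012,0],0],[1,[0.15,-0.01,0],0],[1,[0.1,-0.006,0],0]]}}

```text
time: 5.9
tcp_pos: [0.5528, -0.0679, 0.0472]
tcp_rot: [[-0.0, 0.061, 0.998], [0.0, 0.998, -0.061], [-1.0, 0.0, -0.0]]
force: [-2.0, 0.0, 0.5]
grip_width: 0.999
```

Emit:
{"fn": "move_arm", "kwargs": {"increments": [[1,[0.05,-0.003,0],0],[1,[0.05,-0.003,0],0],[1,[0.05,-0.003,0],0]]}}

```text
time: 6.2
tcp_pos: [0.5569, -0.0681, 0.0473]
tcp_rot: [[-0.0, 0.061, 0.998], [0.0, 0.998, -0.061], [-1.0, 0.0, -0.0]]
force: [-1.5, -0.2, -0.2]
grip_width: 0.998
```

Emit:
{"fn": "move_arm", "kwargs": {"increments": [[1,[0.03,-0.002,0],0],[1,[0.03,-0.002,0],0]]}}

```text
time: 6.4
tcp_pos: [0.5587, -0.0682, 0.0473]
tcp_rot: [[-0.0, 0.061, 0.998], [0.0, 0.998, -0.061], [-1.0, 0.0, -0.0]]
force: [-0.8, -0.5, 0.2]
grip_width: 1.0
```

Emit:
{"fn": "move_arm", "kwargs": {"increments": [[1,[0.03,-0.002,0],0],[1,[0.03,-0.002,0],0]]}}

```text
time: 6.6
tcp_pos: [0.5605, -0.0684, 0.0473]
tcp_rot: [[-0.0, 0.061, 0.998], [0.0, 0.998, -0.061], [-1.0, 0.0, -0.0]]
force: [-1.1, 0.7, 1.0]
grip_width: 1.003
```

Emit:
{"fn": "move_arm", "kwargs": {"increments": [[1,[0.03,-0.002,0],0],[1,[0.03,-0.002,0],0]]}}

```text
time: 6.8
tcp_pos: [0.5619, -0.0684, 0.0472]
tcp_rot: [[-0.001, 0.061, 0.998], [0.0, 0.998, -0.061], [-1.0, -0.0, -0.001]]
force: [-7.0, -0.3, 2.6]
grip_width: 0.999
```

Emit:
{"fn": "move_arm", "kwargs": {"increments": [[1,[0.03,-0.002,0],0]]}}

```text
time: 6.9
tcp_pos: [0.562, -0.0684, 0.0471]
tcp_rot: [[-0.002, 0.061, 0.998], [0.0, 0.998, -0.061], [-1.0, -0.0, -0.002]]
force: [-14.4, 0.4, 8.3]
grip_width: 0.998
```

Emit:
{"fn": "move_arm", "kwargs": {"increments": [[1,[0.03,-0.002,0],0]]}}

```text
time: 7.0
tcp_pos: [0.5621, -0.0685, 0.0469]
tcp_rot: [[-0.004, 0.061, 0.998], [0.0, 0.998, -0.061], [-1.0, 0.0, -0.004]]
force: [-20.3, 1.9, 11.9]
grip_width: 0.998
```

Flush at about 20 N, where the estimate put it. I'll back off, lift, shut the jaws and move towards the panel's left end.

Emit:
{"fn": "move_arm", "kwargs": {"increments": [[1,[-0.1,0.006,0],0],[1,[-0.4,0.02,0],0],[1,[-0.2,0,0.5],0],[1,[0,0,1],0],[0.3,[0,0.3,1],0]]}}

```text
time: 7.5
tcp_pos: [0.5429, -0.0594, 0.1243]
tcp_rot: [[0.0, 0.062, 0.998], [-0.0, 0.998, -0.062], [-1.0, -0.0, 0.0]]
force: [1.3, 0.2, -0.1]
grip_width: 0.855
```

Emit:
{"fn": "move_arm", "kwargs": {"increments": [[0,[0,1,1],0],[0,[0,1,1],0],[0,[0,1,0.5],0],[0,[0,1,0],0],[0,[0,0,0],0]]}}

```text
time: 8.0
tcp_pos: [0.5435, 0.0642, 0.1993]
tcp_rot: [[0.003, 0.058, 0.998], [0.001, 0.998, -0.058], [-1.0, 0.001, 0.003]]
force: [0.2, -0.4, 0.8]
grip_width: 0.005
```

Run:
```python
from rig import *
import cv2,pickle,numpy as np
s=observe();w=read_camera("wrist");t=read_camera("top");pickle.dump((s,w,t),open("m2.pkl","wb"))
print(s["tcp_pos"],s["grip_width"])
a=w["frame"];b=cv2.resize(t["frame"][120:250,210:380],None,fx=3,fy=3,interpolation=0)
cv2.imwrite("pics/w3.png",a[:,:,::-1]);cv2.imwrite("pics/t3.png",b[:,:,::-1])
```

```text
[0.5435382  0.06415229 0.19926733] 0.0054598054876155554
```

View pics/w3.png

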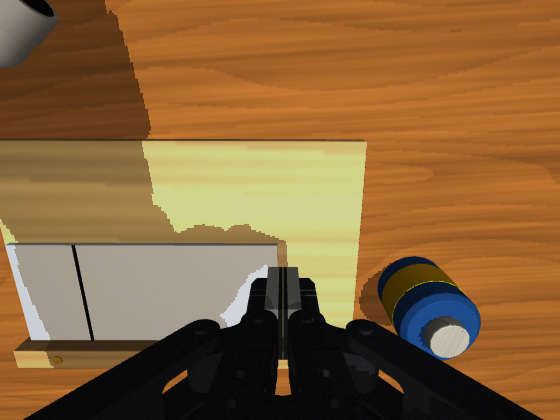

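The panel now lies along the fence. Its right end is at (8,244)–(28,340), the cut line at (73,244)–(92,340), its left end near column 280, and the fence's right end at (15,358).

Run:
```python
import pickle,numpy as np
from h import *
s,w,t=pickle.load(open("m2.pkl","rb"));V=wristview(w,s);K=w["K"]
ey=np.array([.0614,.998]);ex=np.array([.998,-.0614]);C=np.array([.6656,-.1977])
for n,p,z in [("line near",(73.5,246),.054),("line far",(92,338),.054),("R near",(8,245),.054),("R far",(28,338),.054),("L near",(277,244),.054),("board nearleft",(366,142),.048),("fence R top inner",(19,351),.070),("fence R outer",(15,366),.070),("board R edge at img",(0,222),.048)]:
    q=toplane(p,K,V,z)[0];print(n,q.round(4),"corner-frame",(np.r_[ex@(q-C),ey@(q-C)]*1000).round(1))
```

```text
line near [ 0.5704 -0.123 ] corner-frame [-99.6  68.7]
line far [ 0.6674 -0.1294] corner-frame [-2.4 68.3]
R near [ 0.5661 -0.1805] corner-frame [-100.3   11.1]
R far [ 0.6637 -0.1916] corner-frame [-2.2  6. ]
L near [0.579  0.0568] corner-frame [-102.1  248.7]
board nearleft [0.4956 0.135 ] corner-frame [-190.1  321.6]
fence R top inner [ 0.6659 -0.1892] corner-frame [-0.2  8.5]
fence R outer [ 0.6826 -0.1982] corner-frame [17.   0.6]
board R edge at img [ 0.5463 -0.1861] corner-frame [-119.7    4.3]
```

Emit:
{"fn": "move_arm", "kwargs": {"increments": [[0,[0.8,0.2,-0.5],0],[0,[0.8,0.2,-0.7],0],[0,[0.8,0.2,-0.8],0],[0,[0.58,0.03,-0.9],0],[0,[0,0,-0.9],0]]}}

```text
time: 8.6
tcp_pos: [0.6343, 0.079, 0.0822]
tcp_rot: [[0.001, 0.062, 0.998], [-0.0, 0.998, -0.062], [-1.0, -0.0, 0.001]]
force: [-0.5, 0.1, -0.5]
grip_width: 0.002
```

Emit:
{"fn": "move_arm", "kwargs": {"increments": [[0,[0,0,-0.35],0],[0,[0,0,-0.1],0],[0,[0,0,0],0],[0,[0,0,-0.06],0],[0,[0,0,0],0]]}}

```text
time: 9.1
tcp_pos: [0.633, 0.0801, 0.0691]
tcp_rot: [[0.002, 0.061, 0.998], [0.0, 0.998, -0.061], [-1.0, 0.0, 0.002]]
force: [-0.6, -0.1, 0.1]
grip_width: -0.001
```

Emit:
{"fn": "move_arm", "kwargs": {"increments": [[0,[0,0,-0.15],0],[0,[0,0,-0.07],0],[0,[0,0,-0.04],0],[0,[0,0,0],0]]}}

```text
time: 9.5
tcp_pos: [0.6323, 0.0801, 0.0599]
tcp_rot: [[-0.0, 0.061, 0.998], [-0.0, 0.998, -0.061], [-1.0, -0.0, -0.0]]
force: [-0.5, 0.5, 1.1]
grip_width: -0.005
```

Emit:
{"fn": "move_arm", "kwargs": {"increments": [[0,[-0.012,-0.2,0],0],[0,[-0.012,-0.2,0],0],[0,[-0.012,-0.2,0],0],[0,[-0.012,-0.2,0],0],[0,[0,0,0],0]]}}

```text
time: 10.0
tcp_pos: [0.631, 0.0551, 0.0603]
tcp_rot: [[0.0, 0.062, 0.998], [-0.0, 0.998, -0.062], [-1.0, -0.0, 0.0]]
force: [0.2, -0.1, 0.3]
grip_width: 0.0
```

Run:
```python
from rig import *
import cv2
s=observe();w=read_camera("wrist");t=read_camera("top")
b=cv2.resize(t["frame"][120:250,210:380],None,fx=2,fy=2,interpolation=0)
a=w["frame"].copy();a[:b.shape[0],:b.shape[1]]=b
cv2.imwrite("pics/w4.png",a[:,:,::-1]);print(s["tcp_pos"],s["force"])
```

```text
[0.63103431 0.05510362 0.0602651 ] [ 0.1602101  -0.05341818  0.26287679]
```

View pics/w4.png

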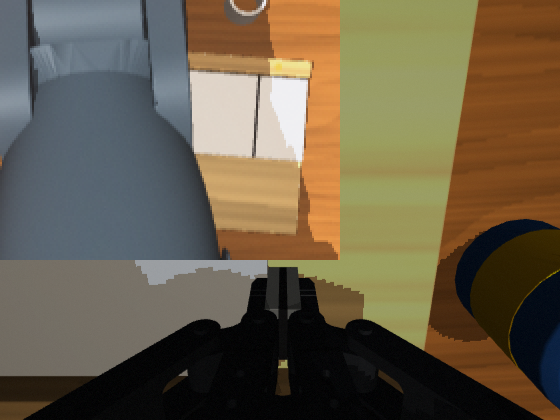

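The wrist view shows the shut fingertips (columns 268–298) just at the panel's left end (column 267). In the top inset the cut line sits about 45 crop px left of the board's end. Pushing along the fence by about 54 mm first.

Emit:
{"fn": "move_arm", "kwargs": {"increments": [[0,[-0.012,-0.2,0],0],[0,[-0.012,-0.2,0],0],[0,[-0.012,-0.2,0],0],[0,[-0.012,-0.2,0],0],[0,[-0.012,-0.2,0],0]]}}

```text
time: 10.6
tcp_pos: [0.6292, 0.0255, 0.0602]
tcp_rot: [[-0.0, 0.061, 0.998], [0.0, 0.998, -0.061], [-1.0, 0.0, -0.0]]
force: [0.9, 1.7, -0.0]
grip_width: 0.001
```

Emit:
{"fn": "move_arm", "kwargs": {"increments": [[0,[-0.012,-0.2,0],0],[0,[-0.012,-0.2,0],0],[0,[-0.012,-0.2,0],0],[0,[-0.012,-0.15,0],0],[0,[0,0,0],0]]}}

```text
time: 11.1
tcp_pos: [0.6278, 0.0028, 0.0602]
tcp_rot: [[-0.0, 0.061, 0.998], [-0.0, 0.998, -0.061], [-1.0, -0.0, -0.0]]
force: [0.5, -0.5, 0.3]
grip_width: 0.006
```

Run:
```python
from rig import *
import cv2,pickle
s=observe();w=read_camera("wrist");t=read_camera("top");pickle.dump((s,w,t),open("m5.pkl","wb"))
b=cv2.resize(t["frame"][125:245,290:400],None,fx=5,fy=5,interpolation=0)
cv2.imwrite("pics/t5.png",b[:,:,::-1]);print(s["tcp_pos"],s["force"])
```

```text
[0.62775684 0.00281596 0.06020583] [ 0.52477975 -0.48683744  0.3307895 ]
```

View pics/t5.png

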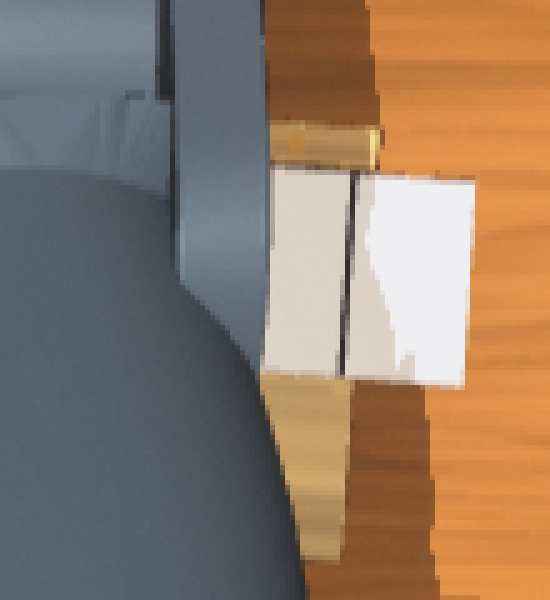

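The top crop shows the cut line at (355,172)–(342,376) and the board's end at (352,382)–(342,560), so the line is about 2 image px short. Sub-pixel check next.

```bash
cat > m.py <<'E'
import numpy as np,cv2
from h import *
ey=np.array([.0614,.998]);ex=np.array([.998,-.0614])
def measure(t,line_rows,end_rows,edge_rows):
    K,V=t["K"],t["view"];g=cv2.GaussianBlur(t["frame"],(1,1),0).astype(float);L=g.mean(2);S=g[...,2]
    def edge(r,c0,c1,ch,frac=.5):   # falling edge, subpixel
        p=ch[r,c0:c1];d=-(np.diff(p));i=d.argmax();sl=slice(max(i-2,0),i+3);w=np.clip(d[sl],0,None)
        return c0+.5+(np.arange(len(d))[sl]*w).sum()/w.sum()
    def pr(r,c0,c1):
        p=L[r,c0:c1];i=p.argmin();sl=slice(i-2,i+3);b=max(p[i-2],p[i+2]);w=np.clip(b-p[sl],0,None)
        return c0+(np.arange(len(p))[sl]*w).sum()/w.sum()
    a=toplane([(pr(r,352,368),r) for r in line_rows],K,V,.054)
    e=toplane([(edge(r,366,392,S),r) for r in end_rows],K,V,.054)
    b=toplane([(edge(r,352,368,S),r) for r in edge_rows],K,V,.048)
    out={}
    for n,q in(("line",a),("panelend",e),("boardend",b)):
        u,v=q@ex,q@ey;out[n]=(np.median(v)*1000,np.std(v)*1000,np.polyfit(u,v,1)[0]);
    print({k:tuple(np.round(x,3)) for k,x in out.items()})
    print("line-board mm",out["line"][0]-out["boardend"][0],"via end",out["panelend"][0]+60-out["boardend"][0])
E
python3 - <<'E'
import pickle
from m import *
s,w,t=pickle.load(open("m5.pkl","rb"));measure(t,range(163,197),range(165,198),range(206,235))
E
```

```text
{'line': (np.float64(-145.74), np.float64(0.188), np.float64(0.0)), 'panelend': (np.float64(-205.931), np.float64(0.162), np.float64(-0.001)), 'boardend': (np.float64(-153.03), np.float64(0.31), np.float64(0.004))}
line-board mm 7.290833594448685 via end 7.0990373488707235
```

Emit:
{"fn": "move_arm", "kwargs": {"increments": [[0,[-0.006,-0.1,0],0],[0,[-0.006,-0.1,0],0],[0,[0,0,0],0]]}}

```text
time: 11.5
tcp_pos: [0.6274, -0.0027, 0.0602]
tcp_rot: [[-0.0, 0.061, 0.998], [-0.0, 0.998, -0.061], [-1.0, -0.0, -0.0]]
force: [-0.3, 1.2, -0.4]
grip_width: 0.001
```

Run:
```python
from rig import *
from m import *
s=observe();t=read_camera("top");print(s["tcp_pos"]);measure(t,range(163,197),range(165,198),range(206,235))
```

```text
[ 0.62741253 -0.00274974  0.0601777 ]
{'line': (np.float64(-151.038), np.float64(0.178), np.float64(0.001)), 'panelend': (np.float64(-211.157), np.float64(0.154), np.float64(0.001)), 'boardend': (np.float64(-152.952), np.float64(0.31), np.float64(0.002))}
line-board mm 1.9139425375761334 via end 1.7951997170551692
```

Emit:
{"fn": "move_arm", "kwargs": {"increments": [[0,[-0.004,-0.06,0],0],[0,[0,0,0],0]]}}

```text
time: 11.75
tcp_pos: [0.6273, -0.0044, 0.0602]
tcp_rot: [[-0.0, 0.061, 0.998], [-0.0, 0.998, -0.061], [-1.0, -0.0, -0.0]]
force: [-0.1, -0.6, 0.6]
grip_width: -0.003
```

Run:
```python
from rig import *
from m import *
s=observe();t=read_camera("top");print(s["tcp_pos"]);measure(t,range(163,197),range(165,198),range(206,235))
```

```text
[ 0.62730785 -0.00435941  0.06019447]
{'line': (np.float64(-152.544), np.float64(0.18), np.float64(0.0)), 'panelend': (np.float64(-212.693), np.float64(0.164), np.float64(-0.001)), 'boardend': (np.float64(-152.975), np.float64(0.316), np.float64(0.004))}
line-board mm 0.4308744400054252 via end 0.28182598994075647
```

Cut line within about 0.4 mm. Now I'll back off, lift, reopen and give it a last gentle square push against the fence.

Emit:
{"fn": "move_arm", "kwargs": {"increments": [[0,[0.006,0.1,0],0],[0,[0.03,0.5,0],0],[0,[0,0,1],0],[0,[0,0,1],0],[0.5,[-0.3,-0.2,1],0]]}}

```text
time: 12.3
tcp_pos: [0.6197, 0.0095, 0.1511]
tcp_rot: [[0.0, 0.059, 0.998], [0.0, 0.998, -0.059], [-1.0, 0.0, 0.0]]
force: [-0.1, -0.2, 0.6]
grip_width: 0.154
```

Emit:
{"fn": "move_arm", "kwargs": {"increments": [[1,[-0.8,-1,0],0],[1,[-0.8,-1,0],0],[1,[-0.8,-1,0],0],[1,[-0.6,-0.9,0],0],[1,[0,0,0],0]]}}

```text
time: 12.8
tcp_pos: [0.5278, -0.1108, 0.1506]
tcp_rot: [[-0.0, 0.063, 0.998], [-0.001, 0.998, -0.063], [-1.0, -0.001, -0.0]]
force: [-0.2, 0.1, 0.5]
grip_width: 0.988
```

Run:
```python
from rig import *
import cv2
s=observe();w=read_camera("wrist");t=read_camera("top")
b=cv2.resize(t["frame"][130:240,220:390],None,fx=2,fy=2,interpolation=0)
a=np.zeros((640,560,3),np.uint8) if 0 else w["frame"]
import numpy as np
o=np.zeros((420,800,3),np.uint8);o[:,:460]=a[:,50:510];o[:220,460:800]=b
cv2.imwrite("pics/w6.png",o[:,:,::-1]);print(s["tcp_pos"],s["tcp_rot"][:,1],s["grip_width"])
```

```text
[ 0.5278301  -0.1107723   0.15058286] [ 6.31708530e-02  9.98002591e-01 -5.20771382e-04] 0.9884231182603307
```

View pics/w6.png

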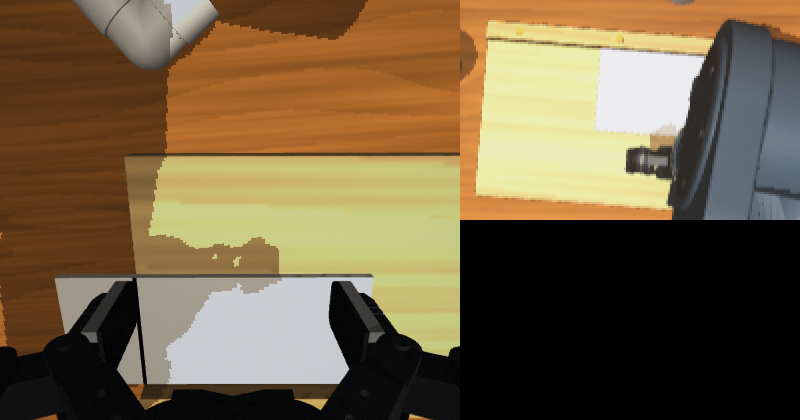

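The wrist view shows the panel's near edge level at row 276. The cut line at (135,278) is in line with the board's end edge (126,156)–(136,275). Descending on the robot side.

Emit:
{"fn": "move_arm", "kwargs": {"increments": [[1,[0,0,-1],0],[1,[0,0,-1],0],[1,[0,0,-0.9],0],[1,[0,0,-0.3],0],[1,[0,0,-0.2],0]]}}

```text
time: 13.4
tcp_pos: [0.5297, -0.1082, 0.0477]
tcp_rot: [[-0.001, 0.06, 0.998], [0.0, 0.998, -0.06], [-1.0, 0.0, -0.001]]
force: [-0.1, -0.5, -0.1]
grip_width: 0.998
```

Emit:
{"fn": "move_arm", "kwargs": {"increments": [[1,[0.2,-0.012,0],0],[1,[0.2,-0.012,0],0],[1,[0.2,-0.012,0],0],[1,[0.2,-0.012,0],0],[1,[0,0,0],0]]}}

```text
time: 13.9
tcp_pos: [0.5546, -0.1108, 0.0486]
tcp_rot: [[0.001, 0.061, 0.998], [-0.0, 0.998, -0.061], [-1.0, -0.0, 0.001]]
force: [0.2, 0.1, 0.3]
grip_width: 1.003
```

Emit:
{"fn": "move_arm", "kwargs": {"increments": [[1,[0.07,-0.004,0],0],[1,[0.07,-0.004,0],0],[1,[0,0,0],0]]}}

```text
time: 14.2
tcp_pos: [0.5577, -0.1109, 0.0482]
tcp_rot: [[0.0, 0.061, 0.998], [-0.0, 0.998, -0.061], [-1.0, 0.0, 0.0]]
force: [0.6, 0.5, -0.5]
grip_width: 1.002
```

Emit:
{"fn": "move_arm", "kwargs": {"increments": [[1,[0.03,-0.002,-0.02],0],[1,[0.03,-0.002,0],0]]}}

```text
time: 14.4
tcp_pos: [0.5592, -0.111, 0.0475]
tcp_rot: [[-0.0, 0.061, 0.998], [0.0, 0.998, -0.061], [-1.0, 0.0, -0.0]]
force: [-5.4, 0.2, 0.4]
grip_width: 1.0
```

Emit:
{"fn": "move_arm", "kwargs": {"increments": [[1,[0.03,-0.002,0],0]]}}

```text
time: 14.5
tcp_pos: [0.5593, -0.111, 0.0473]
tcp_rot: [[-0.002, 0.061, 0.998], [0.0, 0.998, -0.061], [-1.0, 0.0, -0.002]]
force: [-9.9, 0.5, 4.5]
grip_width: 1.001
```

Emit:
{"fn": "move_arm", "kwargs": {"increments": [[1,[0.02,-0.001,0],0]]}}

```text
time: 14.6
tcp_pos: [0.5594, -0.111, 0.0473]
tcp_rot: [[-0.003, 0.061, 0.998], [0.0, 0.998, -0.061], [-1.0, -0.0, -0.003]]
force: [-12.7, 1.2, 7.6]
grip_width: 1.001
```

The panel is against the fence, with contact at x = 0.559 as predicted. Withdraw, rise and move aside to the left for the final check.

Emit:
{"fn": "move_arm", "kwargs": {"increments": [[1,[-0.1,0.006,0],0],[1,[-0.4,0.02,0],0],[1,[-0.3,0.02,0],0],[1,[0,0,0.8],0],[1,[0,0,1],0]]}}

```text
time: 15.1
tcp_pos: [0.5356, -0.1095, 0.1014]
tcp_rot: [[-0.002, 0.061, 0.998], [0.001, 0.998, -0.061], [-1.0, 0.0, -0.002]]
force: [-0.0, 0.3, 2.0]
grip_width: 1.002
```

Emit:
{"fn": "move_arm", "kwargs": {"increments": [[1,[-0.3,0.5,1],0],[1,[-0.5,1,1],0],[1,[-0.5,1,1],0],[1,[-0.5,1,0],0],[1,[-0.5,1,0],0]]}}

```text
time: 15.6
tcp_pos: [0.4676, 0.0263, 0.1926]
tcp_rot: [[0.002, 0.061, 0.998], [0.0, 0.998, -0.061], [-1.0, 0.0, 0.002]]
force: [-0.2, 0.1, 0.9]
grip_width: 0.998
```

Emit:
{"fn": "move_arm", "kwargs": {"increments": [[1,[-0.5,1,0],0],[1,[-0.5,1,0],0],[1,[-0.5,1,0],0],[1,[0,0.5,0],0],[1,[0,0,0],0]]}}

```text
time: 16.1
tcp_pos: [0.4225, 0.1317, 0.1918]
tcp_rot: [[0.001, 0.058, 0.998], [0.001, 0.998, -0.058], [-1.0, 0.001, 0.001]]
force: [0.7, 0.1, 0.2]
grip_width: 1.0
```

Run:
```python
from rig import *
from m import *
s=observe();t=read_camera("top");print(s["tcp_pos"],s["force"]);measure(t,range(163,197),range(165,198),range(206,235))
cv2.imwrite("pics/t7.png",cv2.resize(t["frame"][110:250,220:400],None,fx=4,fy=4,interpolation=0)[:,:,::-1])
```

```text
[0.42252616 0.13174275 0.19179566] [0.68738539 0.12809522 0.16384642]
{'line': (np.float64(-152.54), np.float64(0.143), np.float64(0.0)), 'panelend': (np.float64(-212.687), np.float64(0.156), np.float64(-0.001)), 'boardend': (np.float64(-152.791), np.float64(0.361), np.float64(0.001))}
line-board mm 0.25098983774137196 via end 0.10342210103578964
```

View pics/t7.png

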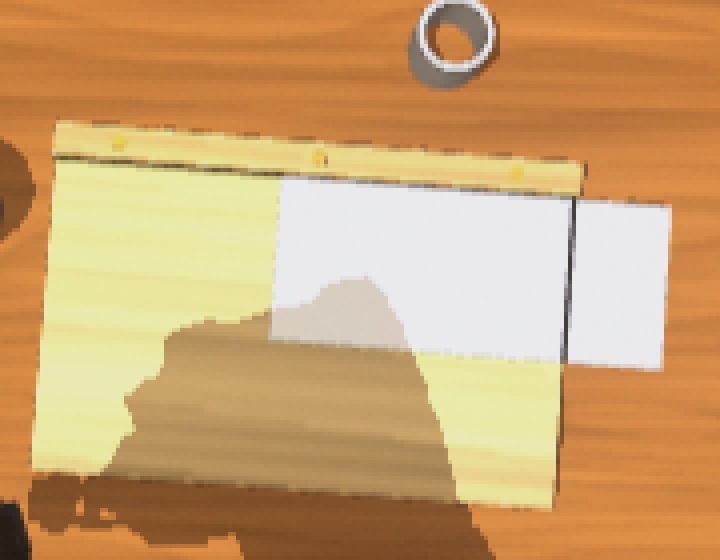

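The final view shows the panel's far side tight along the fence, from (282,178) to (575,197). The cut line at (573,198)–(566,362) meets the board's end at (561,365), and nothing else has been disturbed. Handing in.

```bash
python3 -c "
from rig import *
print(hand_in())"
```

```text
the job is handed in; nothing more can be done
None
```

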